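Cock the spring hammer on its hair-trigger catch

TASK

Cock the small bench impact tester for the next shot: draw the sprung hammer bar back by its ball knob, press it down so that it slips under the tooth of the catch, and draw it on just until you feel the buffer behind. Let it rise behind the tooth, ease it gently forward until the tooth carries it, and let go. The catch is a hair trigger: never lift it, touch the buffer only lightly, never let the bar snap forward, and leave the vial and everything else on the bench where it stands.

Things in the scene. Friction and masses are not known exactly. Their poses are not given: they have to be found in the camera images.
- tester: aluminium base plate of the impact tester, 290 x 250 x 12 mm, fixed to the bench. Origin: on the vertical pivot axis of the hammer bar, at bench level; z up. The plate's centre lies at (-15, 80) mm in its own x, y. The hammer bar points from the pivot to the plate's +y side; the catch stands on the -x side of its sweep. The knob stands higher than all else on the plate
- knob (a point): centre of the black ball knob (28 mm across, turns freely on its upright 8 mm stem) at the end of the hammer bar: 180 mm from the pivot axis, 145 mm above the bench when free. The bar is steel, 10 mm wide, 8 mm high, its centre 70 mm above the bench; a hammer head 22 mm across sticks out of its front 145 mm from the pivot
- catch_mid (a point): fixed point of the tester: the middle of the stretch in which the catch's tooth may stand, 100 mm from the pivot, 68 mm above the bench. The catch (lever, tooth, buffer; top 87 mm above the bench) is clamped anew each time up to 0.16 rad (29 mm at the knob) either way along the bar's arc, and where is not reported: feel for the buffer
- swing (a joint): angle (rad) of the bar about the pivot: 0 at its front stop, where it starts; grows as it is drawn back (anticlockwise from above). At q the knob lies from the pivot in the direction (-sin a, cos a) of the tester's x, y, a = q - 0.349. A spring pulls it forward: 5 N at the knob at 0, 9 N at 0.75. The tooth holds it at some angle between 0.56 and 0.88 (hooked)
- dip (a joint): how far the bar is pressed down (rad), tilting about the pivot at bar height: 0 free, + down, stop at 0.12; 0.01 is 1.8 mm at the knob. It springs up: 2.5 N per 10 mm at the knob. It clears the tooth only when over 0.065; 0.09 (16 mm at the knob) is good, from swing 0.35 until the buffer is felt. Hooked, it is near 0; lifting it past -0.05 lifts the catch
- trigger (a joint): angle (rad) of the catch lever, a small steel lever lying over the bar's path, with a 7 mm thick tooth at its front end that reaches 6 mm below the top of the free bar: 0 down, as it starts; the bar meets the tooth's front 0.17 rad before the hooked angle. It lifts with less than 1 N; above 0.08 (about 4 mm at the tooth) it counts as tripped
- buffer (a joint): compression (m) of the round rubber buffer (24 mm across) behind the bar, 131 mm from the pivot: 0 untouched. The bar meets it 0.023 rad (4 mm at the knob) past the hooked angle. It is stiff: the pull at the knob then grows by 2.6 N per mm of knob travel. More than 2 mm (7 N above the spring's pull at the knob) counts as rammed
- vial: small capped specimen vial, 24 mm wide and 45 mm tall, standing loose on the base plate between hammer head and anvil; origin at the centre of its underside. A bystander
- weight: brass 100 g weight, 30 mm wide and 42 mm tall, standing on the bench by the base plate; origin under its centre. A bystander
- jar: amber glass jar, 48 mm wide, 60 mm tall, standing on the bench beyond the base plate; origin under its centre. A bystander
- beaker: glass beaker, 70 mm wide, 90 mm tall; origin under its centre. A bystander
- reagent: white reagent bottle, 66 mm wide, 150 mm tall; origin under its centre. A bystander
- spatula: laboratory spatula 180 mm long, lying on the bench. A bystander

How it is judged (in metres and radians):
On the way, in this order (a step that is already met when the one before it is completed fails the run):
1. the bar is drawn back and pressed down to pass under the tooth (value of joint swing above 0.36 rad and value of joint dip above 0.05 rad).
2. the bar has risen again behind the tooth (value of joint swing above 0.52 rad and value of joint dip below 0.025 rad), for 0.2 s.
At the end, for the whole second after the job is handed in: the hammer bar hangs on the tooth of the catch by itself, drawn back between 0.52 and 0.92 rad and risen to within 0.03 rad of its free height, at rest (under 0.05 rad/s), with the catch lever down (under 0.03 rad) (value of joint swing between 0.52 and 0.92 rad and value of joint dip between -0.03 and 0.03 rad and value of joint trigger below 0.03 rad and velocity of joint swing between -0.05 and 0.05 rad/s); the robot touches nothing.
It fails at once if the catch lever is lifted (tripped) by more than 0.08 rad (value of joint trigger above 0.08 rad).
It fails at once if the buffer is rammed: pressed in by more than 2 mm (value of joint buffer above 0.002 m).
It fails at once if the bar snaps forward (faster than 3 rad/s) (velocity of joint swing below -3 rad/s).
It fails at once if the vial, weight, jar, beaker, bottle or spatula is pushed more than 20 mm from its place or knocked over (distance of any of vial, weight, jar, beaker, reagent, spatula from where it was at the start of the episode above 0.02 m or angle between any of vial, weight, jar, beaker, reagent's own z axis and vertical above 0.5 rad).
It also fails if it takes over 61 s, if anything falls off the work surface, if the arm or the gripper's body presses on something with over 40 N, if the wrist force passes 120 N, or if a joint passes its speed limit or range.

ROBOT

A 6-joint arm with a two-finger parallel gripper is mounted at the origin on the work surface. World frame = base frame: x ahead of the robot, y to its left, z up, the work surface at z = 0. Lengths are in mm, angles in rad, forces in N, time in s.
With the tool pointing down it reaches from about 350 to 725 mm from the base axis. Payload 6 kg.
Tool frame: the origin (TCP) lies midway between the tips of the shut fingers; the grasp point (between the pads) lies 19 mm behind it; z points along the fingers, y is the line along which they close (so a half turn about z gives the same grasp; the last joint's range is limited). The gripper opens to 85 mm and grips with 20 to 120 N. Pads are 22 mm wide; open, the fingers measure 114 mm over their backs; the gripper's body (76 mm by 85 mm) begins 54 mm behind the grasp point. The pads swing forward as they close: fully open they stand 13 mm farther back than shut.
Start: joints at [1.499, 0.04, 0.085, 0, -1.615, -0.334], TCP at [236.825, 551.26, 231.261] pointing down, gripper open.
Joint ranges: [-2.56, 2.56], [-1.29, 2.01], [-1.08, 1.49], [-3.29, 1.98], [-2.81, -0.18], [-2.99, 2.99]. Speed limits (rad/s): [2.57, 2.57, 3.01, 3.14, 3.14, 3.14].

INTERFACE

Orientations are given as a unit quaternion [x, y, z, w].
In Python, from station import r gives the robot as it stands.
- The arm moves only by the tool play_rows, never from a script. Its argument "commands" is a list of rows, each a list of 3 entries, a list of its own where there are three numbers: the turn, a rotation vector about the world's x, y, z in rad, then the shift along the world's x, y, z in mm, then the closure, from 0 (fully open) to 1 (shut). In form: [[[ax, ay, az], [dx, dy, dz], jaw], ...]. A call has 1 to 5 rows; each row shifts and turns the commanded pose from where the row before left it; what a row does not reach is not made up. A row lasts 1/12 s, in which the tool goes at most 41.7 mm and 7.16 degrees, less where a joint would pass 70% of its speed; a pose out of reach is approached as far as the arm can. A call with a gripper value outside its range is refused whole. The fingers move at their own pace and stop on an object; the grip force is fixed at half the most. Time passes only in rows, so rows that do not move let the fingers close. It gives the time, the measured TCP pose, the force, the opening and the grip force at its end, in the units of the state.
- r.state(): the state, without advancing time (a new reading comes with each control period).
- r.grab_frame(name): name is "scene" or "top" or "wrist"; returns a dict with "img" (420x560x3 uint8, red, green, blue), "range_z" (420x560 float32, mm along the optical axis (not along the pixel's ray), 0 where there is no reading), "K" (3x3 intrinsics, pixels), "dist_coeffs" ([k1, k2, p1, p2, k3] as OpenCV has them; the pictures are not rectified), "cam_to_world" (4x4, takes a point from camera to world coordinates). Camera axes: x right, y down, z forward; pixel columns grow to the right and rows downward; lengths in mm; the calibration is good to about 2 mm. A picture is of the moment at which its call begins.
- r.hand_in(): hands the job in; it is judged then, once.
Trained networks look in a picture, given as the dict that the camera call returned (one of the last four; its "shot" number tells which), for a name from the list of things; names that differ only in an ending like _2 or _b are one class to them, and where a whole thing is asked for, a point or a joint stands for the part that bears it (a point fixed in the world has none). Each returns a list of dicts, best first, with "score" (0 to 1); they miss things now and then, are a little off and sometimes report something else, mostly with a low value. They report only what shows in the picture. A call takes as long as a camera call.
- r.boxes_of(query, picture): "centre" ([column, row] as shares, 0 to 1, of the picture: columns of its width, rows of its height, amid what is visible of it).
The state is a dict: "time_s": time; "joint_pos": joint angles; "joint_vel": joint speeds; "tau": joint torques, N m; "eef_pos": TCP position; "orientation": TCP orientation; "ft_force": force on the tool from outside, world axes, zero at the start; "wrist_torque": the same for the moment, N m; "finger_gap": opening from 0.0 (shut) to 1.0 (fully open); "gripper_force": force on a finger pad.
Only numpy, scipy, OpenCV 4.12 (cv2) and the standard library are available. Lean on these libraries where they do the work, as an engineer would, in place of code of your own. Each camera call takes 0.05 s, during which the arm holds its last target. There are 200 camera calls.

## Working session

There is one attempt and no reset: what is moved stays moved. The work goes in short steps, Python scripts to look and compute and a tool call to move; the robot and the scene stay as the last step left them, time stands still between calls to the robot, and variables do not carry over. Pictures are saved under pics/ and viewed, at most 10 in all, crops included, and the job is handed in when it is done.

Besides the shell and the picture viewer there is one more tool, called after ">>>" as a command line: name --argument value ..., lists and objects as JSON in quotes. play_rows: Moves the arm, as the interface text tells. Its arguments: {"type":"object","properties":{"commands":{"type":"array","items":{"type":"array"}}},"required":["commands"]}

```bash
mkdir -p pics; cat > h.py <<'E'
import numpy as np, cv2
from station import r
def P(f,uv,z=None,win=2):
    K=np.array(f["K"],float);d=np.array(f["dist_coeffs"],float);T=np.array(f["cam_to_world"])
    n=cv2.undistortPoints(np.array([[uv]],float),K,d)[0,0]
    ray=np.array([n[0],n[1],1.])
    if z is not None:
        w=T[:3,:3]@ray; return T[:3,3]+w*(z-T[2,3])/w[2]
    u,v=map(int,uv); p=f["range_z"][v-win:v+win+1,u-win:u+win+1]; p=p[p>0]
    return T[:3,:3]@(ray*np.median(p))+T[:3,3] if p.size else None
E
python3 - <<'E'
from h import *
for c in("top","scene"):
    f=r.grab_frame(c); cv2.imwrite(f"pics/{c}0.png",f["img"][:,:,::-1]); print(c,np.round(np.array(f["cam_to_world"])[:3,3]))
    for q in["tester","knob","vial","weight","jar","beaker","reagent","spatula","trigger","buffer"]:
        for b in r.boxes_of(q,f)[:2]:
            uv=np.array(b["centre"])*[560,420]; p=P(f,uv)
            print(q,round(b["score"],2),uv.round(),None if p is None else p.round(1))
print(r.state())
E
```

```text
top [ 310.  -49. 1309.]
tester 0.71 [272. 224.] [588.2 -84.6  11.7]
knob 0.59 [257. 198.] [648.3 -52.1  69.3]
vial 0.39 [105. 312.] [406.7 377.5   3.9]
weight 0.52 [204. 220.] [616.   93.3  28.5]
jar 0.85 [281. 150.] [ 775.9 -129.7   60.3]
beaker 0.65 [422. 237.] [ 508.4 -478.5    5.1]
beaker 0.59 [274. 220.] [598.1 -89.6  12.5]
reagent 0.83 [426. 183.] [ 629.1 -482.2  107.8]
spatula 0.69 [105. 313.] [404.1 377.9   3.6]
trigger 0.66 [271. 239.] [536.7 -76.4  85.3]
buffer 0.66 [257. 237.] [548.5 -40.4  71. ]
scene [1507. -424.  996.]
tester 0.56 [269. 249.] [620.3 -91.8  13.4]
knob 0.94 [293. 236.] [595.6 -13.2  10.3]
weight 0.46 [336. 233.] [636.8  90.8  23.2]
jar 0.78 [278. 295.] [ 802.2 -137.5   57.8]
beaker 0.66 [294. 237.] [655.7 -38.8  71.9]
beaker 0.63 [115. 244.] [ 537.3 -455.7   86.6]
reagent 0.6 [102. 290.] [ 676.6 -503.    92.8]
trigger 0.5 [267. 211.] [557.1 -72.2  84.7]
buffer 0.6 [278. 210.] [547.1 -38.   71. ]
{'time_s': 1.1, 'joint_pos': array([ 1.49873811e+00,  4.01538066e-02,  8.48124577e-02,  2.37125754e-06,
       -1.61551622e+00, -3.33710687e-01]), 'joint_vel': array([ 0.00115807, -0.00054493, -0.00038641,  0.00092425, -0.00100093,
        0.00015927]), 'tau': array([-1.45348954e-04, -3.67934096e+01,  3.47441804e+01,  6.93339854e+00,
       -9.76486153e-04,  1.11742978e-05]), 'eef_pos': array([236.8040681 , 551.26382226, 231.29472024]), 'orientation': array([ 9.79489438e-01, -2.01495510e-01,  5.16873623e-06,  3.02032964e-05]), 'ft_force': array([ 0.56226456, -0.05382501, -0.36095198]), 'wrist_torque': array([ 0.00552548,  0.02709145, -0.03958113]), 'gripper_force': 0.0, 'finger_gap': 1.0017603551653662}
```

View pics/top0.png

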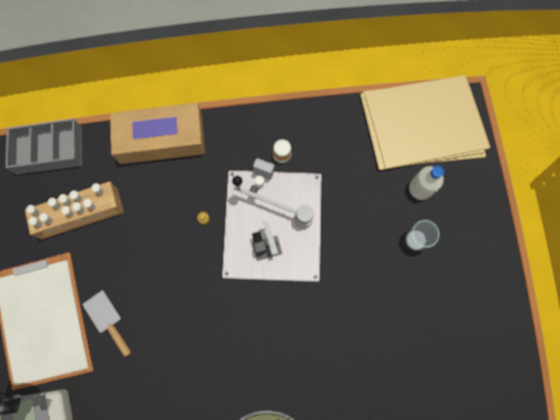

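View pics/scene0.png

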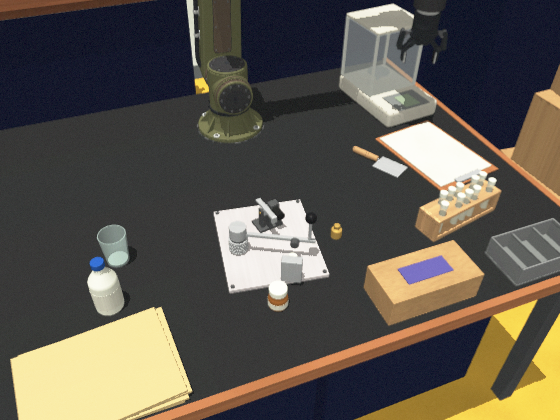

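The top view shows the plate over columns 223–322 and rows 171–281. The pivot is near (304,215), the knob near (238,181) and the catch near (265,243). Tester axes are roughly the world axes, so I'll fit the plate and knob precisely.

```bash
cat > fit.py <<'E'
from h import *
from scipy.spatial.transform import Rotation as Ro
f=r.grab_frame("top")
K=np.array(f["K"],float);d=np.array(f["dist_coeffs"],float);T=np.array(f["cam_to_world"])
vv,uu=np.mgrid[0:420,0:560]
n=cv2.undistortPoints(np.stack([uu,vv],-1).reshape(-1,1,2).astype(float),K,d)[:,0]
Z=f["range_z"].reshape(-1,1); W=(np.c_[n,np.ones(len(n))]*Z)@T[:3,:3].T+T[:3,3]
W=W.reshape(420,560,3)
img=f["img"].astype(int)
# plate by brightness, projected to z=12
m=(img.min(2)>120)&(uu>212)&(uu<332)&(vv>160)&(vv<290)&(np.abs(W[...,2]-12)<9)
m=cv2.morphologyEx(m.astype(np.uint8),cv2.MORPH_OPEN,np.ones((3,3)))
pts=np.array([P(f,(u,v),12.)[:2] for v,u in np.argwhere(m)])
rect=cv2.minAreaRect(pts.astype(np.float32)); print(rect, cv2.boxPoints(rect).round(1).tolist())
# knob
for (u,v) in [(238,181)]:
    w=W[v-12:v+13,u-12:u+13].reshape(-1,3); k=w[(w[:,2]>120)]; print("knob pts",len(k),k.mean(0) if len(k) else None,k.max(0) if len(k) else None)
for b in r.boxes_of("knob",f)[:3]: print(b)
dark=(img.max(2)<50)&(abs(uu-238)<9)&(abs(vv-181)<9)
c=np.argwhere(dark).mean(0)[::-1]; print(c,dark.sum(),P(f,c,145.))
sub=W[165:200,220:260,2]; print(sub.max())
big=img[150:300,190:345,::-1].astype(np.uint8); cv2.imwrite("pics/crop1.png",cv2.resize(big,None,fx=4.5,fy=4,interpolation=cv2.INTER_CUBIC)[:, :])
f=r.grab_frame("scene"); 
for u,v in[(311,217),(311,219)]: print("scene knob",P(f,(u,v)),P(f,(u,v),145.))
E
python3 fit.py
```

```text
((587.6255493164062, -84.85935974121094), (250.58499145507812, 288.8508605957031), 81.48268127441406) [[426.20001220703125, -187.39999389648438], [711.9000244140625, -230.1999969482422], [749.0, 17.700000762939453], [463.29998779296875, 60.400001525878906]]
knob pts 106 [660.49240144  -9.8800776  196.72591886] [ 687.57750159    4.15825702 1309.34888522]
{'centre': [0.4543, 0.4698], 'score': 0.79}
[236.78571429 180.54761905] 42 [677.58339282  -7.75990511 145.        ]
1309.348885224391
scene knob [685.61246909  -9.67910108 154.7045824 ] [676.1320911   -4.90288694 145.        ]
scene knob [688.84915146 -10.96116669 151.51200359] [682.53662962  -7.77822898 145.        ]
```

View pics/crop1.png

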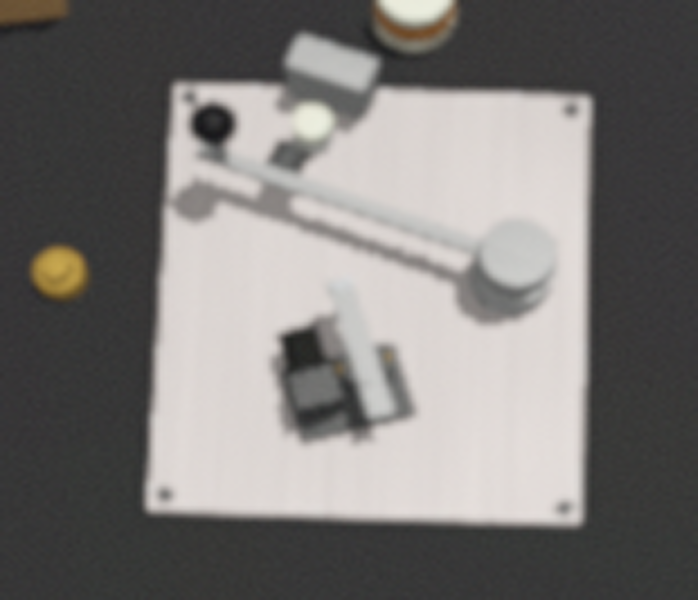

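>>> play_rows --commands '[[[0, 0, -0.0582], [22, -28, 0], 0], [[0, 0, -0.0582], [22, -28, 0], 0], [[0, 0, -0.0582], [22, -28, 0], 0], [[0, 0, -0.0582], [22, -28, 0], 0], [[0, 0, -0.0582], [22, -28, 0], 0]]'

```text
time_s: 1.67
eef_pos: [347.5, 409.9, 231.4]
orientation: [0.94, -0.343, 0.0, -0.0]
ft_force: [1.4, 0.2, 0.7]
finger_gap: 1.003
gripper_force: 0.0
```

>>> play_rows --commands '[[[0, 0, -0.0582], [22, -28, 0], 0], [[0, 0, -0.0582], [22, -28, 0], 0], [[0, 0, -0.0582], [22, -28, 0], 0], [[0, 0, -0.0582], [22, -28, 0], 0], [[0, 0, -0.0582], [22, -28, 0], 0]]'

```text
time_s: 2.08
eef_pos: [457.6, 269.8, 231.6]
orientation: [0.88, -0.475, 0.0, -0.0]
ft_force: [0.3, -0.0, -0.4]
finger_gap: 1.004
gripper_force: 0.0
```

>>> play_rows --commands '[[[0, 0, -0.0582], [22, -28, 0], 0], [[0, 0, -0.0582], [22, -28, 0], 0], [[0, 0, -0.0582], [22, -28, 0], 0], [[0, 0, -0.0582], [22, -28, 0], 0], [[0, 0, -0.0582], [22, -28, 0], 0]]'

```text
time_s: 2.5
eef_pos: [567.7, 129.7, 231.5]
orientation: [0.802, -0.598, 0.0, -0.0]
ft_force: [0.2, 0.9, 0.7]
finger_gap: 1.0
gripper_force: 0.0
```

>>> play_rows --commands '[[[0, 0, -0.0582], [22, -28, 0], 0], [[0, 0, -0.0582], [22, -28, 0], 0], [[0, 0, -0.0582], [22, -28, 0], 0], [[0, 0, -0.0582], [22, -28, 0], 0], [[0, 0, -0.0582], [22, -28, 0], 0]]'

```text
time_s: 2.92
eef_pos: [677.7, -10.4, 231.2]
orientation: [-0.706, 0.708, 0.0, -0.0]
ft_force: [0.7, 1.0, 0.4]
finger_gap: 1.0
gripper_force: 0.0
```

>>> play_rows --commands '[[[0, 0, 0], [0, 0, 0], 0], [[0, 0, 0], [0, 0, 0], 0], [[0, 0, 0], [0, 0, 0], 0]]'

```text
time_s: 3.17
eef_pos: [676.8, -8.8, 230.9]
orientation: [0.707, -0.707, -0.0, 0.0]
ft_force: [-0.0, 0.3, -0.2]
finger_gap: 0.999
gripper_force: 0.0
```

```bash
python3 - <<'E'
from h import *
s=r.state(); print(s["time_s"],s["eef_pos"],s["orientation"],s["joint_pos"].round(3),s["ft_force"])
f=r.grab_frame("wrist"); cv2.imwrite("pics/w1.png",f["img"][:,:,::-1])
for b in r.boxes_of("knob",f)[:3]:
    uv=np.array(b["centre"])*[560,420]; print(b["score"],uv,P(f,uv),P(f,uv,145.))
E
```

```text
3.1667 [676.78770605  -8.80744739 230.87583818] [ 7.07428187e-01 -7.06785141e-01 -2.09428755e-04  2.82667370e-04] [ 0.281  0.247  0.312 -0.    -1.637 -0.281] [-0.04245082  0.28482505 -0.24535988]
0.7 [296.688 158.592] [665.99280107 -43.6373118   79.58104491] [668.52170742 -50.96978219 145.        ]
```

View pics/w1.png

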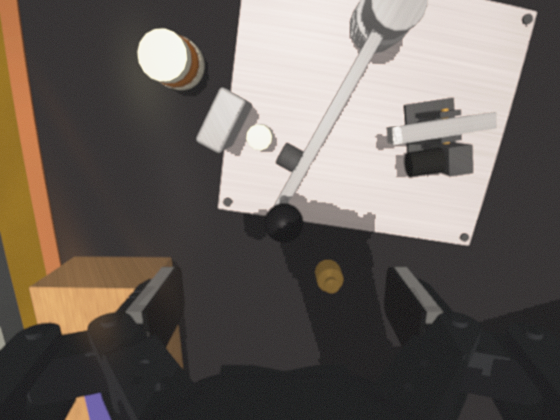

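The wrist view shows the knob at about (284,223), off the network's report at (297,159). The weight (329,277) and vial (260,137) are clear of the fingers.

```bash
python3 - <<'E'
from h import *
f=r.grab_frame("wrist"); im=f["img"].astype(int)
vv,uu=np.mgrid[0:420,0:560]
m=(im.max(2)<45)&(np.hypot(uu-284,vv-223)<30)&(f["range_z"]>0)
T=np.array(f["cam_to_world"])
zs=f["range_z"][m]; print(zs.min(),np.median(zs),m.sum(),T[:3,3])
mk=(np.hypot(uu-284,vv-223)<26)&(f["range_z"]>0)&(f["range_z"]<zs.min()+16)
c=np.array([uu[mk].mean(),vv[mk].mean()]);print(c,mk.sum(),P(f,c),P(f,c,145.),P(f,(284,223),145.))
# sphere fit
pts=np.array([P(f,(u,v),win=0) for v,u in np.argwhere(mk)])
from scipy.optimize import least_squares
s=least_squares(lambda x:np.linalg.norm(pts-x,axis=1)-14,[677,-8,145],loss="soft_l1");print(s.x,s.cost)
for q in[(228,202),(465,237),(529,18)]: print(P(f,q,12.))
E
```

```text
225.61218 234.08292 1732 [677.03574615 -75.69748083 374.40552245]
[282.91639344 220.55409836] 1220 [677.60046852 -10.2467165  157.31040598] [677.63249117  -6.53532265 145.        ] [676.86661079  -4.73486857 145.        ]
[677.66891494  -6.25886058 143.95116273] 113.98072429168207
[738.23590993  12.42072757  12.        ]
[469.48702514  53.0072132   12.        ]
[ 433.62058207 -176.7181966    12.        ]
```

>>> play_rows --commands '[[[0, 0, 0], [0.7, 1.6, -25], 0], [[0, 0, 0], [0, 0, -25], 0], [[0, 0, 0], [0, 0, -25], 0], [[0, 0, 0], [0, 0, -20], 0], [[0, 0, 0], [0, 0, -10], 0]]'

```text
time_s: 3.73
eef_pos: [676.0, -6.1, 123.4]
orientation: [0.708, -0.706, -0.001, 0.001]
ft_force: [0.4, 0.2, -1.1]
finger_gap: 1.001
gripper_force: 0.0
```

>>> play_rows --commands '[[[0, 0, 0], [0, 0, 0], 0], [[0, 0, 0], [0, 0, 0], 0.3], [[0, 0, 0], [0, 0, 0], 0.5], [[0, 0, 0], [0, 0, 0], 0.55], [[0, 0, 0], [0, 0, 0], 0.6]]'

```text
time_s: 4.15
eef_pos: [678.2, -7.0, 128.0]
orientation: [0.708, -0.707, 0.001, -0.001]
ft_force: [0.6, 0.4, -0.3]
finger_gap: 0.454
gripper_force: 0.0
```

>>> play_rows --commands '[[[0, 0, 0], [0, 0, 0], 0.65], [[0, 0, 0], [0, 0, 0], 0.7], [[0, 0, 0], [0, 0, 0], 0.8], [[0, 0, 0], [0, 0, 0], 1], [[0, 0, 0], [0, 0, 0], 1]]'

```text
time_s: 4.57
eef_pos: [677.6, -6.8, 126.4]
orientation: [0.708, -0.707, -0.0, -0.0]
ft_force: [-1.5, 2.6, 1.9]
finger_gap: 0.293
gripper_force: 58.8
```

>>> play_rows --commands '[[[0, 0, 0], [0, 0, 0], 1], [[0, 0, 0], [0, 0, 0], 1], [[0, 0, 0], [0, 0, 0], 1]]'

```text
time_s: 4.82
eef_pos: [677.6, -6.8, 126.4]
orientation: [0.708, -0.707, -0.0, -0.0]
ft_force: [-1.2, 3.0, 1.1]
finger_gap: 0.293
gripper_force: 58.8
```

```bash
cat > k.py <<'E'
from h import *
O=np.array([591.6,-165.0]); YAW=-0.1487
def K(q,d=0):
    b=q-0.349+YAW; R=180*np.cos(d)+75*np.sin(d)
    return np.array([O[0]-R*np.sin(b),O[1]+R*np.cos(b),145-180*np.sin(d)+75*(np.cos(d)-1)])
def tcp(q,d=0): return K(q,d)+np.array([677.6,-6.8,126.4])-K(0)
def qof(p,d=0):
    v=np.array(p[:2])-np.array([677.6,-6.8])+K(0)[:2]-O
    return np.arctan2(-v[0],v[1])+.349-YAW, np.hypot(*v)
E
python3 - <<'E'
from k import *
for q in np.arange(0,.36,.03): print(round(q,3),tcp(q).round(1),(tcp(q+.03)-tcp(q)).round(1))
print("dip", [ (tcp(.34+.005*i,.018*(i+1))-tcp(.34+.005*i,.018*i)).round(1).tolist() for i in range(5)], tcp(.36,.09))
f=r.grab_frame("top")
for n,uv,z in [("tip",(265.6,221.3),86),("buf",(255.6,232.5),75),("bufC",(257,235),80)]:
    p=P(f,uv,z); v=p[:2]-O; print(n,p.round(1),np.hypot(*v).round(1),(np.arctan2(-v[0],v[1])+.349-YAW).round(3))
E
```

```text
0.0 [677.6  -6.8 126.4] [-4.8  2.5  0. ]
0.03 [672.8  -4.3 126.4] [-4.9  2.4  0. ]
0.06 [668.   -1.9 126.4] [-4.9  2.2  0. ]
0.09 [6.630e+02 3.000e-01 1.264e+02] [-5.   2.1  0. ]
0.12 [658.    2.3 126.4] [-5.   1.9  0. ]
0.15 [653.    4.3 126.4] [-5.1  1.8  0. ]
0.18 [647.9   6.  126.4] [-5.2  1.6  0. ]
0.21 [642.7   7.6 126.4] [-5.2  1.5  0. ]
0.24 [637.5   9.1 126.4] [-5.2  1.3  0. ]
0.27 [632.3  10.4 126.4] [-5.3  1.1  0. ]
0.3 [627.   11.5 126.4] [-5.3  1.   0. ]
0.33 [621.7  12.5 126.4] [-5.3  0.8  0. ]
dip [[0.2, 1.3, -3.3], [0.2, 1.2, -3.3], [0.2, 1.2, -3.3], [0.2, 1.1, -3.3], [0.1, 1.1, -3.3]] [617.19998658  19.28872523 109.91831612]
tip [582.1 -66.8  86. ] 98.6 0.594
buf [558.8 -38.8  75. ] 130.4 0.752
bufC [551.  -41.7  80. ] 129.8 0.815
```

>>> play_rows --commands '[[[0, 0, 0], [-4.8, 2.5, 0], 1], [[0, 0, 0], [-4.9, 2.4, 0], 1], [[0, 0, 0], [-4.9, 2.2, 0], 1], [[0, 0, 0], [-5, 2.1, 0], 1], [[0, 0, 0], [-5, 1.9, 0], 1]]'

```text
time_s: 5.28
eef_pos: [654.4, 3.4, 127.5]
orientation: [0.707, -0.707, 0.002, -0.002]
ft_force: [6.4, -1.5, 1.3]
finger_gap: 0.292
gripper_force: 58.9
```

>>> play_rows --commands '[[[0, 0, 0], [-5.1, 1.8, 0], 1], [[0, 0, 0], [-5.2, 1.6, 0], 1], [[0, 0, 0], [0, 0, 0], 1], [[0, 0, 0], [0, 0, 0], 1]]'

```text
time_s: 5.62
eef_pos: [644.1, 6.9, 127.6]
orientation: [0.707, -0.707, 0.002, -0.002]
ft_force: [6.5, 0.2, -0.0]
finger_gap: 0.294
gripper_force: 59.0
```

>>> play_rows --commands '[[[0, 0, 0], [-5.2, 1.5, 0], 1], [[0, 0, 0], [-5.2, 1.3, 0], 1], [[0, 0, 0], [-5.3, 1.1, 0], 1], [[0, 0, 0], [-5.3, 1.0, 0], 1], [[0, 0, 0], [-1.8, 0.3, 0], 1]]'

```text
time_s: 6.03
eef_pos: [621.3, 12.4, 127.7]
orientation: [0.707, -0.707, 0.002, -0.002]
ft_force: [8.1, 0.8, 1.2]
finger_gap: 0.293
gripper_force: 59.0
```

>>> play_rows --commands '[[[0, 0, 0], [0.2, 1.3, -3.4], 1], [[0, 0, 0], [0.2, 1.2, -3.4], 1], [[0, 0, 0], [0.2, 1.2, -3.4], 1], [[0, 0, 0], [0.2, 1.1, -3.4], 1], [[0, 0, 0], [0.1, 1.1, -3.4], 1]]'

```text
time_s: 6.45
eef_pos: [623.2, 18.0, 111.7]
orientation: [0.707, -0.707, 0.003, -0.002]
ft_force: [6.7, 0.3, 6.1]
finger_gap: 0.292
gripper_force: 59.4
```

>>> play_rows --commands '[[[0, 0, 0], [0, 0, 0], 1], [[0, 0, 0], [0, 0, 0], 1]]'

```text
time_s: 6.62
eef_pos: [623.1, 18.0, 111.8]
orientation: [0.707, -0.707, 0.003, -0.002]
ft_force: [7.1, -0.6, 5.9]
finger_gap: 0.294
gripper_force: 59.4
```

```bash
python3 - <<'E'
from k import *
s=r.state();p=s["eef_pos"];print(p,qof(p),s["ft_force"])
for q in np.arange(.35,.75,.03): print(round(q,3),tcp(q,.09).round(1),(tcp(q+.03,.09)-tcp(q,.09)).round(1))
E
```

```text
[623.14246807  17.97500332 111.77419231] (np.float64(0.3273125408426198), np.float64(185.6259517445999)) [ 7.09622105 -0.62090951  5.88827002]
0.35 [619.   19.  109.9] [-5.5  0.7  0. ]
0.38 [613.5  19.8 109.9] [-5.6  0.6  0. ]
0.41 [608.   20.3 109.9] [-5.6  0.4  0. ]
0.44 [602.4  20.7 109.9] [-5.6  0.2  0. ]
0.47 [596.8  21.  109.9] [-5.6  0.1  0. ]
0.5 [591.2  21.  109.9] [-5.6 -0.1  0. ]
0.53 [585.7  21.  109.9] [-5.6 -0.3  0. ]
0.56 [580.1  20.7 109.9] [-5.6 -0.4  0. ]
0.59 [574.5  20.3 109.9] [-5.5 -0.6  0. ]
0.62 [569.   19.7 109.9] [-5.5 -0.8  0. ]
0.65 [563.4  18.9 109.9] [-5.5 -0.9  0. ]
0.68 [557.9  18.  109.9] [-5.5 -1.1  0. ]
0.71 [552.5  16.9 109.9] [-5.4 -1.3  0. ]
0.74 [547.   15.6 109.9] [-5.4 -1.4  0. ]
```

>>> play_rows --commands '[[[0, 0, 0], [-5.5, 0.8, -1], 1], [[0, 0, 0], [-5.5, 0.7, 0], 1], [[0, 0, 0], [-5.6, 0.6, 0], 1], [[0, 0, 0], [-5.6, 0.4, 0], 1], [[0, 0, 0], [-5.6, 0.2, 0], 1]]'

```text
time_s: 7.03
eef_pos: [595.6, 21.0, 111.3]
orientation: [0.708, -0.707, 0.003, -0.003]
ft_force: [7.8, 1.0, 6.0]
finger_gap: 0.295
gripper_force: 59.3
```

>>> play_rows --commands '[[[0, 0, 0], [-5.6, 0.1, 0], 1], [[0, 0, 0], [-3, 0, 0], 1], [[0, 0, 0], [0, 0, 0], 1]]'

```text
time_s: 7.28
eef_pos: [587.0, 21.0, 111.5]
orientation: [0.708, -0.707, 0.003, -0.003]
ft_force: [8.3, 0.7, 5.4]
finger_gap: 0.292
gripper_force: 59.3
```

```bash
python3 - <<'E'
from k import *
s=r.state();p=s["eef_pos"];print(p,qof(p),s["ft_force"])
E
```

```text
[586.95670521  20.96808065 111.46108363] (np.float64(0.5230278772785631), np.float64(185.99065941642)) [8.34286911 0.66449531 5.44741175]
```

>>> play_rows --commands '[[[0, 0, 0], [-3, -0.1, -1], 1], [[0, 0, 0], [-3, -0.1, 0], 1], [[0, 0, 0], [-3, -0.2, 0], 1], [[0, 0, 0], [-2, -0.2, 0], 1], [[0, 0, 0], [0, 0, 0], 1]]'

```text
time_s: 7.7
eef_pos: [576.4, 20.7, 110.6]
orientation: [0.708, -0.707, 0.003, -0.003]
ft_force: [7.9, 1.4, 5.7]
finger_gap: 0.291
gripper_force: 59.3
```

>>> play_rows --commands '[[[0, 0, 0], [-2, -0.2, 0], 1], [[0, 0, 0], [-2, -0.2, 0], 1], [[0, 0, 0], [-2, -0.2, 0], 1], [[0, 0, 0], [-2, -0.2, 0], 1], [[0, 0, 0], [0, 0, 0], 1]]'

```text
time_s: 8.12
eef_pos: [568.5, 19.9, 110.6]
orientation: [0.708, -0.707, 0.003, -0.004]
ft_force: [7.9, 2.3, 5.1]
finger_gap: 0.296
gripper_force: 59.3
```

>>> play_rows --commands '[[[0, 0, 0], [-1.5, -0.2, 0], 1], [[0, 0, 0], [-1.5, -0.2, 0], 1], [[0, 0, 0], [0, 0, 0], 1], [[0, 0, 0], [0, 0, 0], 1]]'

```text
time_s: 8.45
eef_pos: [565.7, 19.6, 110.7]
orientation: [0.708, -0.707, 0.003, -0.004]
ft_force: [8.4, 3.1, 5.8]
finger_gap: 0.294
gripper_force: 59.3
```

```bash
python3 - <<'E'
from k import *
s=r.state();p=s["eef_pos"];print(p,qof(p),s["ft_force"])
f=r.grab_frame("wrist"); cv2.imwrite("pics/w2.png",f["img"][:,:,::-1])
E
```

```text
[565.72287286  19.59313404 110.65829602] (np.float64(0.6373604240902393), np.float64(186.37069027444318)) [8.36046661 3.05865982 5.84797165]
```

View pics/w2.png

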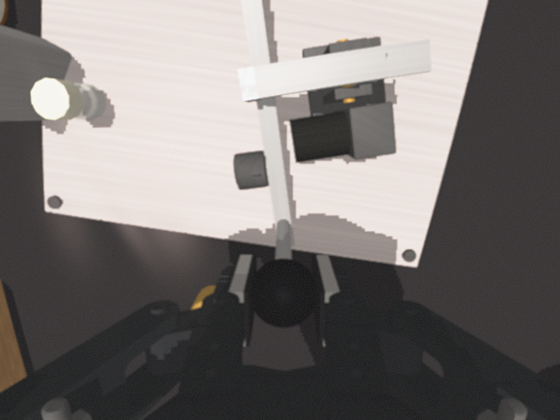

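The bar is under the lever, with roughly 9 mm left between its back edge (277,140) and the buffer face (292,140).

>>> play_rows --commands '[[[0, 0, 0], [-2, -0.3, 0], 1], [[0, 0, 0], [-2, -0.3, 0], 1], [[0, 0, 0], [-2, -0.4, 0], 1], [[0, 0, 0], [0, 0, 0], 1], [[0, 0, 0], [0, 0, 0], 1]]'

```text
time_s: 8.92
eef_pos: [559.8, 18.7, 110.7]
orientation: [0.708, -0.707, 0.003, -0.004]
ft_force: [8.1, 2.9, 5.2]
finger_gap: 0.287
gripper_force: 59.3
```

>>> play_rows --commands '[[[0, 0, 0], [-1, -0.2, 0], 1], [[0, 0, 0], [-1, -0.2, 0], 1], [[0, 0, 0], [0, 0, 0], 1], [[0, 0, 0], [0, 0, 0], 1]]'

```text
time_s: 9.25
eef_pos: [557.9, 18.3, 110.7]
orientation: [0.708, -0.707, 0.003, -0.004]
ft_force: [8.1, 3.1, 5.2]
finger_gap: 0.29
gripper_force: 59.3
```

>>> play_rows --commands '[[[0, 0, 0], [-0.8, -0.2, 0], 1], [[0, 0, 0], [-0.7, -0.1, 0], 1], [[0, 0, 0], [0, 0, 0], 1], [[0, 0, 0], [0, 0, 0], 1]]'

```text
time_s: 9.58
eef_pos: [556.6, 18.1, 110.7]
orientation: [0.708, -0.707, 0.003, -0.004]
ft_force: [10.0, 2.9, 4.5]
finger_gap: 0.293
gripper_force: 59.3
```

>>> play_rows --commands '[[[0, 0, 0], [-0.7, -0.1, 0], 1], [[0, 0, 0], [0, 0, 0], 1], [[0, 0, 0], [0, 0, 0], 1]]'

```text
time_s: 9.83
eef_pos: [556.1, 18.0, 110.7]
orientation: [0.708, -0.707, 0.004, -0.004]
ft_force: [11.6, 2.6, 4.6]
finger_gap: 0.297
gripper_force: 59.3
```

>>> play_rows --commands '[[[0, 0, 0], [0.2, -1.1, 3], 1], [[0, 0, 0], [0.2, -1.1, 3], 1], [[0, 0, 0], [0.2, -1.1, 3], 1], [[0, 0, 0], [0.2, -1.1, 3], 1], [[0, 0, 0], [0, 0, 0], 1]]'

```text
time_s: 10.25
eef_pos: [556.7, 14.1, 122.3]
orientation: [0.708, -0.707, 0.003, -0.004]
ft_force: [10.9, 4.3, 3.7]
finger_gap: 0.292
gripper_force: 59.3
```

>>> play_rows --commands '[[[0, 0, 0], [0.2, -1.1, 3], 1], [[0, 0, 0], [0.1, -0.8, 2], 1], [[0, 0, 0], [0, 0, 0], 1], [[0, 0, 0], [0, 0, 0], 1]]'

```text
time_s: 10.58
eef_pos: [556.7, 12.4, 126.6]
orientation: [0.708, -0.707, 0.003, -0.004]
ft_force: [11.3, 3.8, 1.1]
finger_gap: 0.291
gripper_force: 59.2
```

```bash
python3 - <<'E'
from k import *
s=r.state();p=s["eef_pos"];print(p,qof(p),s["ft_force"])
E
```

```text
[556.71471673  12.38941666 126.55566756] (np.float64(0.692284310232749), np.float64(180.7636905747918)) [11.28284277  3.83624208  1.07325737]
```

>>> play_rows --commands '[[[0, 0, 0], [1, 0.2, 0], 1], [[0, 0, 0], [1, 0.2, 0], 1], [[0, 0, 0], [1, 0.2, 0], 1], [[0, 0, 0], [0.5, 0.1, 0], 1], [[0, 0, 0], [0, 0, 0], 1]]'

```text
time_s: 11.0
eef_pos: [559.4, 13.1, 126.0]
orientation: [0.708, -0.707, 0.002, -0.003]
ft_force: [7.6, 5.6, 2.5]
finger_gap: 0.286
gripper_force: 59.1
```

>>> play_rows --commands '[[[0, 0, 0], [0.5, 0.1, 0], 1], [[0, 0, 0], [0.5, 0.1, 0], 1], [[0, 0, 0], [0, 0, 0], 1], [[0, 0, 0], [0, 0, 0], 1]]'

```text
time_s: 11.33
eef_pos: [560.4, 13.2, 126.1]
orientation: [0.708, -0.707, 0.002, -0.003]
ft_force: [8.7, 4.5, 1.2]
finger_gap: 0.292
gripper_force: 59.1
```

>>> play_rows --commands '[[[0, 0, 0], [0.5, 0.0, 0], 1], [[0, 0, 0], [0.5, 0.0, 0], 1], [[0, 0, 0], [0, 0, 0], 1], [[0, 0, 0], [0, 0, 0], 1]]'

```text
time_s: 11.67
eef_pos: [561.4, 13.3, 126.1]
orientation: [0.708, -0.707, 0.002, -0.003]
ft_force: [7.7, 5.1, 2.0]
finger_gap: 0.291
gripper_force: 59.1
```

>>> play_rows --commands '[[[0, 0, 0], [0.5, 0.0, 0], 1], [[0, 0, 0], [0.5, 0.0, 0], 1], [[0, 0, 0], [0, 0, 0], 1], [[0, 0, 0], [0, 0, 0], 1]]'

```text
time_s: 12.0
eef_pos: [562.0, 13.4, 126.1]
orientation: [0.708, -0.707, 0.002, -0.003]
ft_force: [6.3, 6.3, 2.6]
finger_gap: 0.292
gripper_force: 59.2
```

>>> play_rows --commands '[[[0, 0, 0], [0.4, 0.4, 0], 1], [[0, 0, 0], [0.4, 0.4, 0], 1], [[0, 0, 0], [0, 0, 0], 1], [[0, 0, 0], [0, 0, 0], 1]]'

```text
time_s: 12.33
eef_pos: [562.2, 13.6, 125.9]
orientation: [0.708, -0.707, 0.001, -0.002]
ft_force: [4.0, 3.8, 4.5]
finger_gap: 0.293
gripper_force: 59.3
```

>>> play_rows --commands '[[[0, 0, 0], [0.5, 0.3, 0.3], 1], [[0, 0, 0], [0.5, 0.3, 0.3], 1], [[0, 0, 0], [0, 0, 0], 1], [[0, 0, 0], [0, 0, 0], 1]]'

```text
time_s: 12.67
eef_pos: [562.2, 13.7, 125.7]
orientation: [0.707, -0.707, 0.001, -0.001]
ft_force: [2.9, 2.8, 5.5]
finger_gap: 0.294
gripper_force: 59.4
```

>>> play_rows --commands '[[[0, 0, 0], [0.5, 0.3, 0.5], 1], [[0, 0, 0], [0.5, 0.2, 0.5], 1], [[0, 0, 0], [0, 0, 0], 1], [[0, 0, 0], [0, 0, 0], 1]]'

```text
time_s: 13.0
eef_pos: [562.3, 13.7, 125.7]
orientation: [0.707, -0.707, -0.0, 0.001]
ft_force: [0.9, 0.3, 2.9]
finger_gap: 0.295
gripper_force: 59.3
```

```bash
python3 - <<'E'
from k import *
s=r.state();p=s["eef_pos"];print(p,qof(p),s["ft_force"],s["wrist_torque"],s["orientation"])
f=r.grab_frame("wrist"); cv2.imwrite("pics/w3.png",f["img"][:,:,::-1])
E
```

```text
[562.30261875  13.72904281 125.70838436] (np.float64(0.6605736537249065), np.float64(181.0886065822661)) [0.88009138 0.30730908 2.90026396] [-0.04719926 -0.60524421  0.02816023] [ 7.07352736e-01 -7.06860526e-01 -3.40533013e-05  5.50052690e-04]
```

View pics/w3.png

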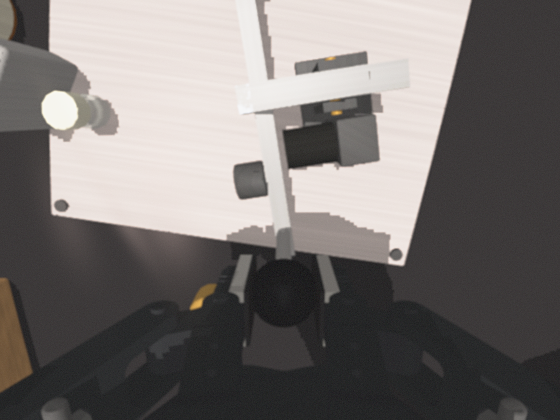

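>>> play_rows --commands '[[[0, 0, 0], [0.3, 0, 0.5], 1], [[0, 0, 0], [0, 0, 0], 1], [[0, 0, 0], [0, 0, 0], 1]]'

```text
time_s: 13.3
eef_pos: [562.4, 13.7, 125.9]
orientation: [0.707, -0.707, -0.0, 0.001]
ft_force: [0.1, -2.0, 2.4]
finger_gap: 0.292
gripper_force: 59.2
```

Unloaded, with the bar at rest on the tooth. I'll open the jaws gradually.

>>> play_rows --commands '[[[0, 0, 0], [0, -0.3, 0], 0.7], [[0, 0, 0], [0, 0, 0], 0.65], [[0, 0, 0], [0, 0, 0], 0.6], [[0, 0, 0], [0, 0, 0], 0.5], [[0, 0, 0], [0, 0, 0], 0.4]]'

```text
time_s: 13.72
eef_pos: [562.5, 14.0, 125.9]
orientation: [0.708, -0.707, -0.0, 0.0]
ft_force: [-0.3, -0.9, -0.8]
finger_gap: 0.598
gripper_force: 0.0
```

>>> play_rows --commands '[[[0, 0, 0], [0, 0, 0], 0.3], [[0, 0, 0], [0, 0, 0], 0.2], [[0, 0, 0], [0, 0, 0], 0.1], [[0, 0, 0], [0, 0, 0], 0], [[0, 0, 0], [0, 0, 0], 0]]'

```text
time_s: 14.13
eef_pos: [562.8, 13.9, 126.4]
orientation: [0.707, -0.707, -0.0, 0.0]
ft_force: [0.2, 0.4, 0.2]
finger_gap: 1.008
gripper_force: 0.0
```

>>> play_rows --commands '[[[0, 0, 0], [0, 0, 10], 0], [[0, 0, 0], [0, 0, 20], 0], [[0, 0, 0], [0, 0, 25], 0], [[0, 0, 0], [0, 0, 25], 0], [[0, 0, 0], [0, 0, 20], 0]]'

```text
time_s: 14.55
eef_pos: [563.1, 13.6, 229.5]
orientation: [0.707, -0.707, 0.001, -0.001]
ft_force: [0.7, -0.4, 0.8]
finger_gap: 0.998
gripper_force: 0.0
```

>>> play_rows --commands '[[[0, 0, 0], [0, 0, 0], 0], [[0, 0, 0], [0, 0, 0], 0], [[0, 0, 0], [0, 0, 0], 0], [[0, 0, 0], [0, 0, 0], 0]]'

```text
time_s: 14.88
eef_pos: [562.4, 13.9, 225.3]
orientation: [0.707, -0.707, -0.001, 0.001]
ft_force: [0.6, 0.3, -1.1]
finger_gap: 1.001
gripper_force: 0.0
```

```bash
python3 - <<'E'
from k import *
f=r.grab_frame("wrist"); cv2.imwrite("pics/w4.png",f["img"][:,:,::-1]); print(r.state()["ft_force"])
E
```

```text
[ 0.27820809 -0.32898109  0.46640162]
```

View pics/w4.png

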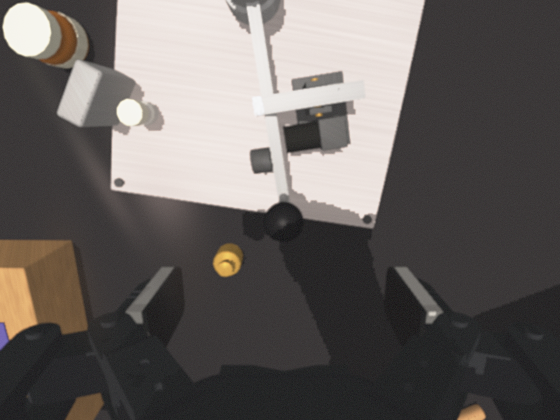

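The bar hangs on the tooth near (260,104), just short of the buffer. The knob at (284,222) is free, and the vial, weight and jar are still standing.

```bash
python3 -c "
from station import r
print(r.hand_in())"
```

```text
the job is handed in; nothing more can be done
None
```

The tester is cocked and the job is handed in: in the last wrist picture the bar hangs on the catch tooth at about 0.66 rad, just clear of the buffer, with the gripper open and clear; no verdict came back.

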